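# Open the dial padlock and bring it to the sample case

## Robot

A 6-joint arm with a two-finger parallel gripper is mounted at the origin on the work surface. World frame = base frame: x ahead of the robot, y to its left, z up, the work surface at z = 0. Lengths are in m, angles in rad, forces in N, time in s.
With the tool pointing down it reaches from about 0.325 to 0.9 m from the base axis. Payload 3.5 kg.
Tool frame: the origin (TCP) lies on the centre line of the jaws, within the pads' length; the fingertips stand 14 mm ahead of it and the grasp point (between the pads) lies 5 mm behind it; z points along the fingers, y is the line along which they close (so a half turn about z gives the same grasp; the last joint's range is limited). The gripper opens to 85 mm and grips with 20 to 120 N. Pads are 22 mm wide; open, the fingers measure 114 mm over their backs; the gripper's body (76 mm by 85 mm) begins 54 mm behind the grasp point. The pads swing forward as they close: fully open they stand 13 mm farther back than shut.
Start: joints at [1.054, 0.276, -0.026, 1.268, 0, 1.467], TCP at [0.251, 0.572, 0.245] pointing down, gripper open.
Joint ranges: [-3.12, 3.12], [-0.85, 1.88], [-1.08, 1.24], [-1.95, 2.15], [-1.57, 1.53], [-3.14, 3.14]. Speed limits (rad/s): [2.57, 2.57, 3.14, 3.14, 3.14, 3.14].

## Interface

Orientations are given as a unit quaternion [x, y, z, w].
In Python, from station import ctrl gives the robot as it stands.
- The arm moves only by the tool move_arm, never from a script. Its argument "steps" is one flat list of numbers, 5 for each row, row after row: the finger opening in cm, from 0 to 8.54, then the shift along the tool's x, y, z in cm, then the turn about the tool's z in rad. In form: [hand, x, y, z, turn, hand, x, y, z, turn, ...]. A call has exactly 8 rows; each row is the pose to reach, as a shift and turn from the pose commanded when the call began, along the tool's axes at that moment; what a row does not reach only later rows make up. A row lasts 1/10 s, in which the tool goes at most 50 mm and 8.59 degrees, less where a joint would pass 70% of its speed; a pose out of reach is approached as far as the arm can. A call with a gripper value outside its range is refused whole. The fingers move at their own pace and stop on an object; "force" is the grip in N (left out, the last holds). Time passes only in rows, so rows that repeat a pose let the fingers close, or fill a call up. It gives the time, the measured TCP pose, the force, the opening and the grip force at its end, in the units of the state.
- ctrl.observe(): the state, without advancing time (a new reading comes with each control period).
- ctrl.snapshot(name): name is "scene" or "top" or "wrist"; returns the picture (384x512x3 uint8, red, green, blue); there is no depth.
- ctrl.camera_params(name): a dict with "fovy" (degrees; the focal length in pixels is half the picture's height over the tangent of half this angle, whatever the lens; pixels are square), "cx", "cy" (the principal point, pixels), "R" (3x3) and "t" (3): a world point X has camera coordinates R X + t. Camera axes: x right, y down, z forward; pixel columns grow to the right and rows downward; lengths in m; the calibration is good to about 2 mm. A picture is of the moment at which its call begins: read the wrist's pose just before it. camera_params takes no time and is no camera call; for the wrist camera it gives the pose at the moment of the call.
- ctrl.close_job(): hands the job in; it is judged then, once.
The state is a dict: "t": time; "joint_positions": joint angles; "joint_vel": joint speeds; "joint_efforts": joint torques, N m; "eef_pos": TCP position; "ee_rot": TCP orientation; "force": force on the tool from outside, world axes, zero at the start; "ft_torque": the same for the moment, N m; "grip_width": opening from 0.0 (shut) to 1.0 (fully open); "grasp_force": force on a finger pad.
Only numpy, scipy, OpenCV 4.12 (cv2) and the standard library are available. Lean on these libraries where they do the work, as an engineer would, in place of code of your own. Each camera call takes 0.05 s, during which the arm holds its last target. There are 200 camera calls.

## Task

The blue padlock lying in the black bench dock is wanted for the hasp on the white-lidded sample case. Turn its dial, click by click, until the white pointer points at the green mark and sits in that click, pull the shackle out as far as it goes, then lift the open lock, dial up and level, out of the dock and present it centred over the steel loop of the hasp, about 5 cm above it, without ever touching the case with it. Finish there still holding the lock, open, in the gripper, and leave the glassware and other things on the bench where they are.

Things in the scene. Friction and masses are not known exactly. Their poses are not given: they have to be found in the camera images.
- lock: Blue padlock body, 66 (own x) x 64 (own y) x 30 mm, about 0.5 kg in all, lying in the dock, dial up. Origin: centre of its underside; z up out of the dial face; the shackle sticks out towards own -x. A bright green mark, 6 x 5 mm, lies on the top face at the middle of the -x edge. It lifts straight up out of the dock, for example by the dial's bar.
- dial_grip (a point): Middle of the black dial's grip bar, on the dial's axis, 44.5 mm above the lock's underside. Dial: disc of 48 mm diameter, 1 to 6 mm above the lock's top face; bar across it 40 mm long, 12 mm wide, 5.5 to 21.5 mm above that face. The point's x axis runs along the bar; the white pointer line is on the -x half of the bar and its end.
- dial (a joint): Dial angle in rad, growing anticlockwise from above. 0: the white pointer is at the green mark (lock's -x, shackle side) and the shackle is free; beyond 0.14 either way a pin blocks it. 12 clicks a turn (every 0.524, one at 0), about 0.1 N m to pass from one to the next, 0.07 rad of play in each. It starts about 0.5 to 1.5 anticlockwise of the mark: turn it clockwise.
- crown (a point): Middle of the shackle's cross bar (axes as the lock's). The shackle is a U of 8 mm round steel bar, 40 mm clear between its legs; shut, the cross bar, parallel to the lock's y, lies 81 mm from the lock's origin towards -x and 17 mm above its underside, 42 mm above the bench with only the bench beneath. 36 mm are free between cross bar and dock lip.
- shackle (a joint): How far the shackle is pulled out, in m: 0 shut, 0.022 fully out (stop). It slides along the lock's -x, level, with about 3 N of friction, and stays where it is left. Shut and locked it gives about 2 mm. It stays attached to the lock.
- dock: Black fixed dock, 85 x 83 mm, that holds the lock from turning and sliding: a slab 25 mm thick on which the lock lies, with lips 6 mm thick that rise 10 mm above the slab round the lock, 1.5 mm clear. Origin: centre of its underside, on the bench.
- case: Fixed sample case, grey with a white lid and a green line, 144 x 204 mm and 70 mm high, latches and hasp plate on its -x side. Origin: centre of its underside on the bench.
- hasp (a point): Top of the dark steel staple loop of the hasp, 95 mm above the bench: a standing loop 34 mm wide along the case's y and 6 mm thick, 22 mm above the hasp plate, 35 mm from the case's middle towards its -x edge.
- rack: White test tube rack with capped tubes, 100 x 185 mm, 101 mm high, loose. Origin: centre of its underside.
- flask_a: Glass volumetric flask, 68 mm wide, 191 mm high, with white and red stopper, loose. Origin: centre of its underside.
- flask_b: A second flask like flask_a.
- beaker: Clear beaker, 70 mm wide, 90 mm high, loose. Origin: centre of its underside.
- reagent: Amber reagent bottle with blue cap, 64 mm wide, 150 mm high, loose. Origin: centre of its underside.
- tipbox: Blue pipette tip box with clear lid, 120 x 85 mm, 85 mm high, loose. Origin: centre of its underside.
- spanner: Steel spanner, 150 mm long, lying flat on the bench. Origin: under its middle.

How it is judged:
On the way, in this order (a step that is already met when the one before it is completed fails the run):
1. the dial is turned to the click at the green mark (value of joint dial between -0.14 and 0.14 rad), for 0.1 s.
2. the shackle is pulled out to its stop (value of joint shackle above 0.017 m), for 0.2 s.
3. the open lock is lifted out of the dock (z of lock in the frame of dock above 0.05 m and value of joint shackle above 0.017 m), for 0.1 s.
At the end, for the whole second after the job is handed in: The lock is held still in the gripper, its shackle at least 17 mm out, its underside 20 to 100 mm above the top of the hasp's loop, its centre within 40 mm of the loop seen from above, dial up within 20 degrees, touching neither the case, the dock nor any other thing (value of joint shackle above 0.017 m and horizontal distance between lock and hasp below 0.04 m and z of lock in the frame of hasp between 0.02 and 0.1 m and angle between lock's own z axis and vertical below 0.35 rad and linear speed of lock below 0.03 m/s and contact force between the fingers and lock above 1.5 N and contact force between lock and case below 0.2 N and contact force between lock and dock below 0.2 N and contact force between lock and rack below 0.2 N and contact force between lock and flask_a below 0.2 N and contact force between lock and flask_b below 0.2 N and contact force between lock and beaker below 0.2 N and contact force between lock and reagent below 0.2 N and contact force between lock and tipbox below 0.2 N and contact force between lock and spanner below 0.2 N); the arm keeps its last pose, push and grip.
It fails at once if the lock touches the sample case (contact force between lock and case above 1.5 N).
It fails at once if a bystander is pushed about (moved more than 30 mm) (distance of any of rack, flask_a, flask_b, beaker, reagent, tipbox, spanner from where it was at the start of the episode above 0.03 m).
It also fails if it takes over 67 s, if anything falls off the work surface, if the arm or the gripper's body presses on something with over 40 N, if the wrist force passes 120 N, or if a joint passes its speed limit or range.

## Working session

There is one attempt and no reset: what is moved stays moved. The work goes in short steps, Python scripts to look and compute and a tool call to move; the robot and the scene stay as the last step left them, time stands still between calls to the robot, and variables do not carry over. Pictures are saved under pics/ and viewed, at most 10 in all, crops included, and the job is handed in when it is done.

Besides the shell and the picture viewer there is one more tool, called after ">>>" as a command line: name --argument value ..., lists and objects as JSON in quotes. move_arm: Moves the arm, as the interface text tells. Its arguments: {"type":"object","properties":{"steps":{"type":"array"},"force":{"type":"number"}},"required":["steps"]}

```bash
mkdir -p pics
cat > h.py <<'E'
import numpy as np, cv2
from station import ctrl
from scipy.spatial.transform import Rotation as Rn
def snap(n,f=None):
    p=ctrl.camera_params(n); im=ctrl.snapshot(n)
    if f: cv2.imwrite('pics/'+f,im[:,:,::-1])
    return im,p
def ray(p,u,v,z):
    f=192/np.tan(np.radians(p['fovy'])/2)
    R=np.array(p['R']);t=np.array(p['t'])
    d=R.T@np.array([(u-p['cx'])/f,(v-p['cy'])/f,1]);c=-R.T@t
    return c+d*(z-c[2])/d[2]
def proj(p,X):
    f=192/np.tan(np.radians(p['fovy'])/2)
    q=np.array(p['R'])@np.array(X)+np.array(p['t']);return f*q[0]/q[2]+p['cx'],f*q[1]/q[2]+p['cy']
E
python3 - <<'E'
from h import *
a,p=snap('top','top.png');b,q=snap('scene','scene.png')
cv2.imwrite('pics/both.png',cv2.resize(np.hstack([a,b])[:,:,::-1],(800,300)))
print(p);print(q);print(ctrl.observe())
E
```

```text
{'fovy': 51.35004132830953, 'cx': 248.2861004365642, 'cy': 191.35134046163816, 'R': array([[-2.90629113e-02, -9.99577338e-01,  7.02223230e-04],
       [-9.92890909e-01,  2.87873650e-02, -1.15494284e-01],
       [ 1.15425253e-01, -4.05383119e-03, -9.93307897e-01]]), 't': array([0.01309319, 0.63707231, 1.28611465])}
{'fovy': 46.40327417734335, 'cx': 255.2572574111207, 'cy': 187.00196871287676, 'R': array([[-0.51468117,  0.85726066, -0.01440331],
       [ 0.52048462,  0.29905024, -0.79979042],
       [-0.68132155, -0.41913377, -0.60010651]]), 't': array([ 0.33951052, -0.26683455,  1.88257171])}
{'t': 0.1, 'joint_positions': array([ 1.05359188e+00,  2.77060436e-01, -2.77747587e-02,  1.26800489e+00,
        2.20579780e-05,  1.46739729e+00]), 'joint_vel': array([ 1.04401715e-03, -1.68973598e-03,  3.28579790e-03, -1.26000270e-03,
       -2.26768880e-05, -1.11605811e-04]), 'joint_efforts': array([-4.63782339e-05, -4.46708107e+01,  2.96128571e+01,  8.42772162e-03,
       -9.92030982e-05, -6.47902809e-06]), 'eef_pos': array([0.25096828, 0.57164066, 0.24425471]), 'ee_rot': array([ 2.05429559e-01,  9.78671371e-01, -9.69709341e-04, -3.22529355e-04]), 'force': array([ 0.55162956, -0.62778609, -0.14264805]), 'ft_torque': array([-0.01657923,  0.03769017, -0.00923455]), 'grasp_force': 0.0, 'grip_width': 0.995739411348173}
```

View pics/top.png

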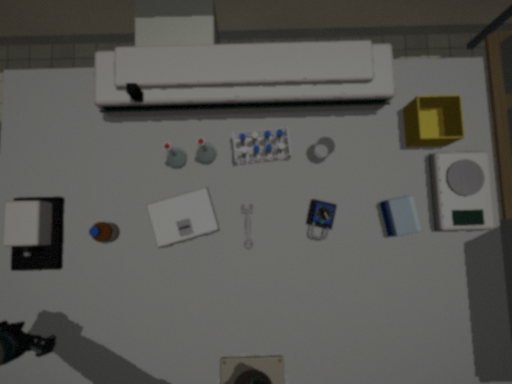

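View pics/scene.png

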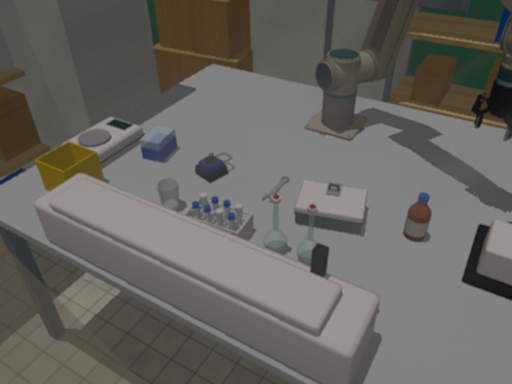

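The top view shows the lock at about (321,214), with its shackle towards the robot (down). The case is at about (183,217), with the hasp at about (184,227). I'll segment these.

Run:
```python
from h import *
a,p=snap('top')
b=a[:,:,::-1]
c1=cv2.resize(b[190:245,295:350],(440,440),interpolation=cv2.INTER_CUBIC)
c2=cv2.resize(b[190:245,150:195+25][:, :45],(360,440),interpolation=cv2.INTER_CUBIC)
c2=cv2.resize(b[205:245,165:205],(360,440),interpolation=cv2.INTER_CUBIC)
cv2.imwrite('pics/crop.png',cv2.convertScaleAbs(np.hstack([c1,c2]),alpha=1.8))
h=cv2.cvtColor(a,cv2.COLOR_RGB2HSV)
g=h[190:245,295:350]
m=((g[:,:,0]>105)&(g[:,:,0]<128)&(g[:,:,1]>130)).astype(np.uint8)
ys,xs=np.nonzero(m);print('blue',len(xs),cv2.minAreaRect(np.c_[xs+295,ys+190].astype(np.float32)))
m=((g[:,:,0]>45)&(g[:,:,0]<85)&(g[:,:,1]>100));ys,xs=np.nonzero(m)
print('green',len(xs),xs.mean()+295 if len(xs) else 0,ys.mean()+190 if len(xs) else 0)
print(ray(p,321,213,.06),ray(p,318,230,.042),ray(p,184,227,.09))
# case lid white
g=a[180:255,140:225].astype(int); m=(g.min(2)>130).astype(np.uint8)
for c in cv2.findContours(m,0,2)[0]:
    if cv2.contourArea(c)>300:
        r=cv2.minAreaRect(c+np.array([140,180]));print(r);print([ray(p,*k,.07)[:2].round(3) for k in cv2.boxPoints(r)])
```

```text
blue 196 ((322.57647705078125, 213.40586853027344), (20.174535751342773, 20.716861724853516), 12.528807640075684)
green 8 321.5 222.5
[ 0.55722185 -0.23834688  0.06      ] [ 0.50307512 -0.22910212  0.042     ] [0.52402547 0.20023987 0.09      ]
```

View pics/crop.png

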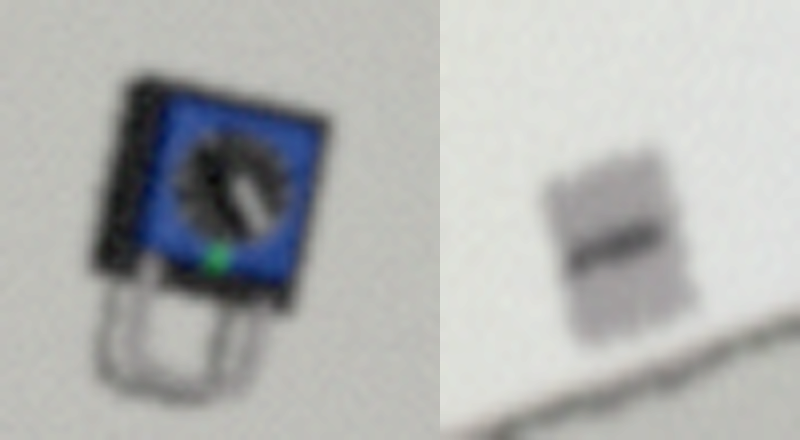

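The crop shows the lock's dial at (323.6,212.9), with the pointer down-right and the green mark at (321.6,222). The dial is therefore about 45° or more anticlockwise of the mark. The hasp loop is the dark bar near (184,226.5). Next I'll move the wrist over the lock.

```bash
cat >> h.py <<'E'
def rel(pos,yaw):
    "cm shift in tool axes and turn to reach pos with tool-x at yaw (tool down)"
    s=ctrl.observe();R=Rn.from_quat(s['ee_rot']).as_matrix()
    y0=np.arctan2(R[1,0],R[0,0]);d=(y0-yaw+np.pi)%(2*np.pi)-np.pi
    print('t',s['t'],'pos',s['eef_pos'].round(4),'yaw',round(np.degrees(y0),2),'tilt',R[2].round(3),'q6',s['joint_positions'][5].round(2),'F',s['force'].round(1))
    print('shift cm',(R.T@(np.array(pos)-s['eef_pos'])*100).round(2),'turn',round(d,3))
E
python3 - <<'E'
from h import *
p=ctrl.camera_params('top')
print(ray(p,323.6,212.9,.061),ray(p,321.5,222.2,.055),ray(p,317,234,.042),ray(p,184,226.7,.09),ray(p,248,225,0))
w=ctrl.camera_params('wrist');s=ctrl.observe();R=Rn.from_quat(s['ee_rot']).as_matrix()
print(w['fovy'],(np.array(w['R'])@R).round(2), R.T@(-np.array(w['R']).T@w['t']-s['eef_pos']))
rel([.545,-.245,.2],np.radians(215))
E
```

```text
[ 0.55724462 -0.24657928  0.061     ] [ 0.52768192 -0.23939571  0.055     ] [ 0.4902024  -0.22520456  0.042     ] [0.52496599 0.20023002 0.09      ] [ 0.52730149 -0.00126737  0.        ]
69.04586362475753 [[ 0.    1.    0.  ]
 [-0.96  0.   -0.28]
 [-0.28 -0.    0.96]] [ 0.07152697 -0.00094803 -0.12898342]
t 0.15 pos [0.251  0.5718 0.2444] yaw 156.29 tilt [ 0.    -0.002 -1.   ] q6 1.47 F [ 0.6  0.2 -0.6]
shift cm [-59.76 -62.96   4.54] turn -1.025
```

>>> move_arm --steps '[8.5,-59.8,-63.0,2,0,8.5,-59.8,-63.0,2,0,8.5,-59.8,-63.0,2,0,8.5,-59.8,-63.0,2,0,8.5,-59.8,-63.0,2,0,8.5,-59.8,-63.0,2,0,8.5,-59.8,-63.0,2,0,8.5,-59.8,-63.0,2,0]' --force 60

```text
t: 0.95
eef_pos: [0.3868, 0.1941, 0.236]
ee_rot: [0.205, 0.979, 0.0, 0.0]
force: [1.1, 0.3, 0.2]
grip_width: 0.994
grasp_force: 0.0
```

Run:
```python
from h import *
rel([.545,-.245,.2],np.radians(215))
```

```text
t 0.95 pos [0.3868 0.1941 0.236 ] yaw 156.32 tilt [-0.  0. -1.] q6 0.73 F [1.1 0.3 0.2]
shift cm [-32.12 -33.86   3.6 ] turn -1.024
```

>>> move_arm --steps '[8.5,-32.1,-33.9,3.6,0,8.5,-32.1,-33.9,3.6,-0.15,8.5,-32.1,-33.9,3.6,-0.3,8.5,-32.1,-33.9,3.6,-0.45,8.5,-32.1,-33.9,3.6,-0.6,8.5,-32.1,-33.9,3.6,-0.75,8.5,-32.1,-33.9,3.6,-0.9,8.5,-32.1,-33.9,3.6,-1.02]'

```text
t: 1.75
eef_pos: [0.5095, -0.1457, 0.208]
ee_rot: [-0.262, 0.965, 0.0, -0.0]
force: [0.6, 0.7, 0.0]
grip_width: 0.994
grasp_force: 0.0
```

>>> move_arm --steps '[8.5,0,0,0,0,8.5,0,0,0,0,8.5,0,0,0,0,8.5,0,0,0,0,8.5,0,0,0,0,8.5,0,0,0,0,8.5,0,0,0,0,8.5,0,0,0,0]'

```text
t: 2.55
eef_pos: [0.5095, -0.1437, 0.2084]
ee_rot: [-0.26, 0.966, -0.0, 0.0]
force: [0.0, 0.2, -0.2]
grip_width: 0.999
grasp_force: 0.0
```

Run:
```python
from h import *
rel([.557,-.2465,.2],np.radians(215))
a,p=snap('wrist','w1.png'); np.save('w1.npy',a)
print(proj(p,[.557,-.2465,.0615]),proj(p,[.5277,-.2394,.055]))
```

```text
t 2.55 pos [ 0.5095 -0.1437  0.2084] yaw -149.91 tilt [-0. -0. -1.] q6 -0.92 F [ 0.   0.2 -0.2]
shift cm [  1.04 -11.28   0.84] turn -0.086
(np.float64(144.251703960221), np.float64(175.5467674779511)) (np.float64(164.92070602411988), np.float64(153.09855734667047))
```

View pics/w1.png

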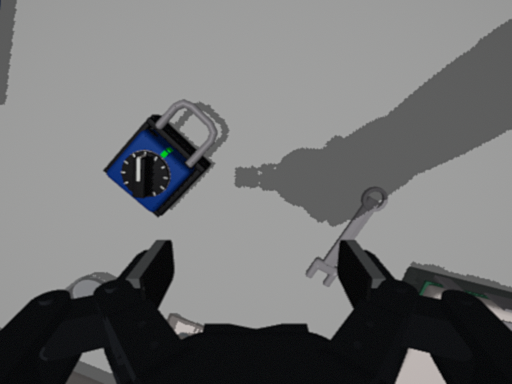

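The wrist view shows the lock at about (158,165), the green mark at (167,153) and the white pointer at about (139,167), pointing up in the image. I'll measure it.

```bash
cat >> h.py <<'E'
def meas(a,p,box):
    x0,y0,x1,y1=box;h=cv2.cvtColor(a[y0:y1,x0:x1],cv2.COLOR_RGB2HSV);H,S,V=[h[:,:,i].astype(int) for i in range(3)]
    g=(H>45)&(H<85)&(S>100)&(V>60);b=(H>105)&(H<130)&(S>120)&(V>50)
    o=np.array([x0,y0]);off=lambda m:np.argwhere(m)[:,::-1]+o
    G=off(g).mean(0);gw=ray(p,*G,.055)
    r=cv2.minAreaRect(off(b).astype(np.float32));c=[ray(p,*k,.055) for k in cv2.boxPoints(r)]
    L=np.mean(c,0);print('green',gw.round(4),'blue ctr',L.round(4),'sides',[np.linalg.norm(c[i]-c[i-1]).round(4) for i in range(4)])
    lx=L-gw;ly=np.arctan2(lx[1],lx[0]);print('lock yaw(ctr-green)',np.degrees(ly).round(1),'edges',[np.degrees(np.arctan2(*(c[i]-c[i-1])[1::-1])).round(1) for i in range(2)], 'dist',np.linalg.norm(lx).round(4))
    yy,xx=np.mgrid[y0:y1,x0:x1];C=proj(p,[L[0],L[1],.0765]);e=proj(p,[L[0]+.021,L[1],.0765]);rad=np.hypot(e[0]-C[0],e[1]-C[1])
    w=((V>120)&(S<60)&(np.hypot(xx-C[0],yy-C[1])<rad)).astype(np.uint8)
    n,lb,st,ce=cv2.connectedComponentsWithStats(w);k=1+np.argmax(st[1:,4])
    P=off(lb==k);line=cv2.fitLine(P.astype(np.float32),cv2.DIST_L2,0,.01,.01).ravel()
    W=ray(p,*P.mean(0),.0765);W2=ray(p,*(P.mean(0)+line[:2]*5),.0765)
    d=W-L;d2=W2-W
    if d2@d<0:d2=-d2
    print('pointer px',P.mean(0),len(P),'W',W.round(4),'yaw ctr->W',np.degrees(np.arctan2(d[1],d[0])).round(1),'line',np.degrees(np.arctan2(d2[1],d2[0])).round(1),'r',np.linalg.norm(d[:2]).round(4))
E
python3 - <<'E'
from h import *
a=np.load('w1.npy');p=ctrl.camera_params('wrist')
meas(a,p,(90,85,230,225))
rel([.557,-.2465,.2],np.radians(215))
E
```

```text
green [ 0.5266 -0.2392  0.055 ] blue ctr [ 0.5546 -0.2466  0.055 ] sides [np.float64(0.0653), np.float64(0.0637), np.float64(0.0624), np.float64(0.0667)]
lock yaw(ctr-green) -14.6 edges [np.float64(-107.1), np.float64(163.8)] dist 0.029
pointer px [137.78313253 169.20481928] 83 W [ 0.5484 -0.2508  0.0765] yaw ctr->W -145.8 line -158.7 r 0.0075
t 2.6 pos [ 0.5095 -0.1438  0.2084] yaw -149.92 tilt [-0. -0. -1.] q6 -0.92 F [-0.2  0.9  0.4]
shift cm [  1.04 -11.27   0.84] turn -0.086
```

>>> move_arm --steps '[8.5,1.0,-11.3,0.8,0,8.5,1.0,-11.3,0.8,0,8.5,1.0,-11.3,0.8,0,8.5,1.0,-11.3,0.8,0,8.5,1.0,-11.3,0.8,0,8.5,1.0,-11.3,0.8,0,8.5,1.0,-11.3,0.8,0,8.5,1.0,-11.3,0.8,0]'

```text
t: 3.4
eef_pos: [0.5571, -0.2458, 0.2006]
ee_rot: [-0.26, 0.966, 0.0, 0.0]
force: [-0.6, -0.3, 0.3]
grip_width: 0.992
grasp_force: 0.0
```

Run:
```python
from h import *
a,p=snap('wrist'); np.save('w2.npy',a)
u,v=map(int,proj(p,[.5555,-.2466,.06])); print(u,v)
cv2.imwrite('pics/w2.png',cv2.resize(a[max(v-75,0):v+75,u-75:u+75,::-1],(600,600),interpolation=cv2.INTER_CUBIC))
meas(a,p,(u-75,max(v-75,0),u+75,v+75))
rel([.5555,-.2466,.2],np.radians(210))
```

```text
255 185
green [ 0.5272 -0.2397  0.055 ] blue ctr [ 0.5555 -0.2486  0.055 ] sides [np.float64(0.0648), np.float64(0.064), np.float64(0.0618), np.float64(0.0671)]
lock yaw(ctr-green) -17.4 edges [np.float64(-107.0), np.float64(164.7)] dist 0.0296
pointer px [257.5 173.5] 32 W [ 0.5411 -0.2533  0.0765] yaw ctr->W -161.9 line -160.6 r 0.0151
t 3.45 pos [ 0.5572 -0.246   0.2006] yaw -149.89 tilt [-0. -0. -1.] q6 -1.05 F [0.2 0.1 0.2]
shift cm [0.18 0.04 0.06] turn 0.002
```

View pics/w2.png

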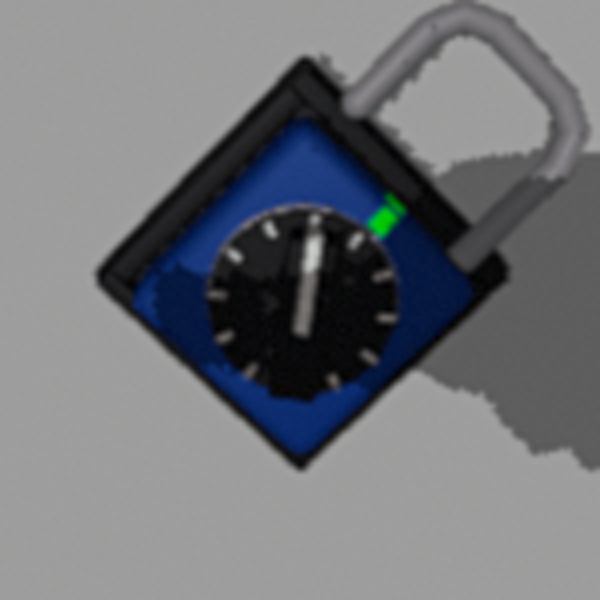

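The zoom shows the pointer about one tick (30–36°) anticlockwise of the green mark. The dial disc is centred at crop (302,300), and the bar's white line runs from (302,333) to (313,243).

Run:
```python
from h import *
p=ctrl.camera_params('wrist');f=lambda u,v,z:ray(p,180+u/4-.4,110+v/4-.4,z)
c=f(302,302,.061);a=f(302,333,.0765);b=f(313,243,.0765)
print(c,a,b,np.degrees(np.arctan2(*(b-a)[1::-1])),np.linalg.norm(b-a),np.degrees(np.arctan2(*(b-c)[1::-1])))
g=f(387,216,.055);print(g,np.degrees(np.arctan2(*(g-c)[1::-1])),np.linalg.norm(g-c))
k=[f(*q,.055) for q in [(303,117),(475,290)]];print(k)
# crown outer edge / crossbar at z .042
for q in [(515,70)]:print(f(*q,.042))
rel([c[0],c[1],.0695-.005],np.radians(197))
```

```text
[ 0.55541609 -0.24780923  0.061     ] [ 0.55845753 -0.24601292  0.0765    ] [ 0.53850567 -0.25467312  0.0765    ] -156.53651089321468 0.021750303766157632 -157.9078977116049
[ 0.52707599 -0.23986698  0.055     ] 164.3445933831175 0.03003731989305041
[array([ 0.51661496, -0.27008619,  0.055     ]), array([ 0.53203539, -0.21075545,  0.055     ])]
[ 0.48086334 -0.22936507  0.042     ]
t 3.45 pos [ 0.5572 -0.246   0.2006] yaw -149.89 tilt [-0. -0. -1.] q6 -1.05 F [0.2 0.1 0.2]
shift cm [ 0.25 -0.06 13.61] turn 0.229
```

>>> move_arm --steps '[4,0.25,-0.1,4,0.1,4,0.25,-0.1,8,0.19,4,0.25,-0.1,9.5,0.19,4,0.25,-0.1,10.5,0.19,4,0.25,-0.1,11.2,0.19,3.5,0.25,-0.1,11.8,0.19,3,0.25,-0.1,12.2,0.19,3,0.25,-0.1,12.2,0.19]'

```text
t: 4.25
eef_pos: [0.5561, -0.2491, 0.0787]
ee_rot: [-0.167, 0.986, -0.0, 0.0]
force: [0.2, 0.1, -0.3]
grip_width: 0.348
grasp_force: 0.0
```

Run:
```python
from h import *
rel([.5557,-.2478,.0780],np.radians(199))
print(ctrl.observe()['grip_width'])
a,p=snap('wrist','w3.png')
```

```text
t 4.25 pos [ 0.5561 -0.2491  0.0787] yaw -160.81 tilt [-0.    -0.001 -1.   ] q6 -0.86 F [ 0.2  0.1 -0.3]
shift cm [-0.01  0.14  0.07] turn 0.003
0.34800879894043485
```

View pics/w3.png

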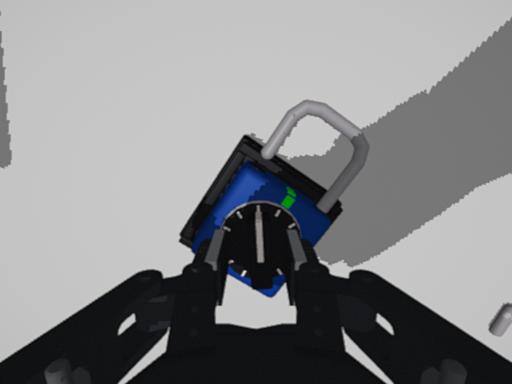

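The view shows the bar centred between the pads at (260,235) with the pointer up, nearly in line. I'll close on it.

>>> move_arm --steps '[2.5,0,0.12,0.05,0,1.5,0,0.12,0.05,0,0,0,0.12,0.05,0,0,0,0.12,0.05,0,0,0,0.12,0.05,0,0,0,0.12,0.05,0,0,0,0.12,0.05,0,0,0,0.12,0.05,0]' --force 50

```text
t: 5.1
eef_pos: [0.5557, -0.2473, 0.0784]
ee_rot: [-0.167, 0.986, 0.0, 0.0]
force: [-0.4, 4.0, 5.6]
grip_width: 0.121
grasp_force: 50.9
```

Run:
```python
from h import *
rel([.5557,-.2478,.0780],np.radians(164.3));s=ctrl.observe()
print(s['grip_width']*85,s['grasp_force'],s['ft_torque'])
```

```text
t 5.1 pos [ 0.5557 -0.2473  0.0784] yaw -160.8 tilt [-0.001  0.001 -1.   ] q6 -0.86 F [-0.4  4.   5.6]
shift cm [ 0.02 -0.05  0.04] turn 0.609
10.265223825783163 50.9491628408432 [ 0.78535977  0.12693418 -0.01915518]
```

>>> move_arm --steps '[0,0,0,0,0.1,0,0,0,0,0.2,0,0,0,0,0.3,0,0,0,0,0.4,0,0,0,0,0.5,0,0,0,0,0.6,0,0,0,0,0.61,0,0,0,0,0.61]'

```text
t: 5.9
eef_pos: [0.5557, -0.2469, 0.0784]
ee_rot: [0.137, 0.991, 0.001, 0.0]
force: [-1.0, 4.3, 5.8]
grip_width: 0.122
grasp_force: 51.0
```

Run:
```python
from h import *
rel([.5557,-.2478,.0780],np.radians(164.3));s=ctrl.observe()
print(s['grip_width']*85,s['grasp_force'],s['ft_torque'])
```

```text
t 5.9 pos [ 0.5557 -0.2469  0.0784] yaw 164.25 tilt [-0.     0.002 -1.   ] q6 -0.25 F [-1.   4.3  5.8]
shift cm [-0.02 -0.09  0.04] turn -0.001
10.357795312103264 50.98971962928772 [ 1.01497477  0.10364444 -0.03665101]
```

>>> move_arm --steps '[2,0,0,0,0,3.5,0,0,0,0,3.5,0,0,-0.1,0,3.5,0,0,-3,0,3.5,0,0,-7,0,3.5,0,0,-8,0,3.5,0,0,-8,0,3.5,0,0,-8,0]'

```text
t: 6.7
eef_pos: [0.5548, -0.2477, 0.1569]
ee_rot: [0.137, 0.991, 0.0, -0.001]
force: [0.4, -0.4, -0.5]
grip_width: 0.408
grasp_force: 0.0
```

Run:
```python
from h import *
a,p=snap('wrist'); np.save('w4.npy',a)
u,v=map(int,proj(p,[.535,-.242,.06])); print(u,v)
x0,y0=u-90,max(v-100,0);print(x0,y0)
cv2.imwrite('pics/w4.png',cv2.resize(a[y0:y0+200,x0:x0+180,::-1],None,fx=3,fy=3,interpolation=cv2.INTER_CUBIC))
meas(a,p,(x0,y0,x0+180,y0+200))
rel([.5557,-.2478,.2],np.radians(164.3+90));
```

```text
256 176
166 76
green [ 0.5278 -0.2396  0.055 ] blue ctr [ 0.5539 -0.2465  0.055 ] sides [np.float64(0.0659), np.float64(0.0607), np.float64(0.0659), np.float64(0.0656)]
lock yaw(ctr-green) -14.7 edges [np.float64(162.3), np.float64(74.3)] dist 0.027
pointer px [256.5        198.81818182] 66 W [ 0.5489 -0.246   0.0765] yaw ctr->W 175.0 line 163.8 r 0.005
t 6.75 pos [ 0.5543 -0.2473  0.1561] yaw 164.21 tilt [ 0.003  0.001 -1.   ] q6 -0.25 F [ 0.1  0.6 -0.1]
shift cm [-0.14 -0.   -4.39] turn -1.572
```

View pics/w4.png

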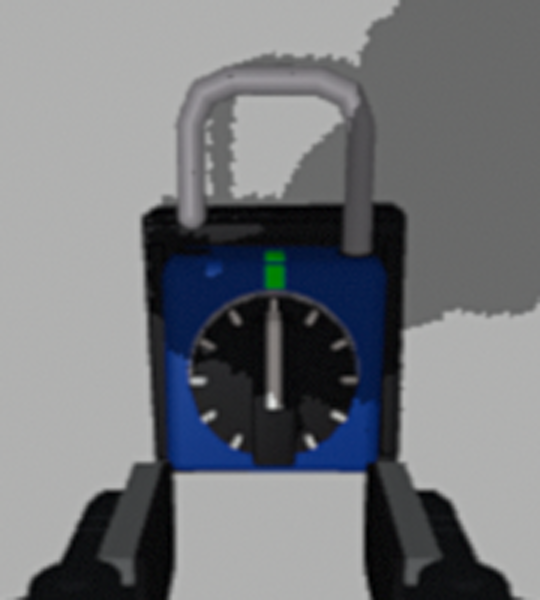

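The pointer is at the green mark, and the cross bar is at crop (275,82), which is about (257.5,103) in the picture. Next I'll go to the crown with the gripper turned 90°.

Run:
```python
from h import *
p=ctrl.camera_params('wrist')
c=ray(p,166+275/3-.4,76+82/3-.4,.042); l=np.array([.5557,-.2477,.042]);print(c,np.linalg.norm(c-l),np.degrees(np.arctan2(*(c-l)[1::-1])))
print(ray(p,166+190/3-.4,76+150/3-.4,.042),ray(p,166+360/3-.4,76+150/3-.4,.042))
y=np.radians(164.3);e=l+.081*np.array([np.cos(y),np.sin(y),0]);print(e)
rel([c[0],c[1],.12],np.radians(164.3-90));rel([e[0],e[1],.12],np.radians(164.3-90))
```

```text
[ 0.47828387 -0.22519743  0.042     ] 0.08062023420284922 163.7924229526715
[ 0.48938545 -0.25324011  0.042     ] [ 0.50240492 -0.20699971  0.042     ]
[ 0.47772197 -0.22578136  0.042     ]
t 6.75 pos [ 0.5543 -0.2473  0.1561] yaw 164.21 tilt [ 0.003  0.001 -1.   ] q6 -0.25 F [ 0.1  0.6 -0.1]
shift cm [7.9  0.06 3.63] turn 1.569
t 6.75 pos [ 0.5543 -0.2473  0.1561] yaw 164.21 tilt [ 0.003  0.001 -1.   ] q6 -0.25 F [ 0.1  0.6 -0.1]
shift cm [ 7.94 -0.01  3.63] turn 1.569
```

Excellent agreement. Shift 7.9 cm along tool x, then turn 1.57.

>>> move_arm --steps '[3.4,4,0,0,0.14,3.4,7.9,0,0,0.28,3.4,7.9,0,0,0.42,3.4,7.9,0,0,0.56,3.4,7.9,0,0,0.7,3.4,7.9,0,0,0.84,3.4,7.9,0,0,0.98,3.4,7.9,0,0,1.12]'

```text
t: 7.55
eef_pos: [0.4779, -0.2255, 0.1556]
ee_rot: [0.645, 0.764, -0.0, -0.002]
force: [0.9, -0.0, 0.8]
grip_width: 0.398
grasp_force: 0.0
```

>>> move_arm --steps '[3.4,0,0,2,0.14,3.4,0,0,3,0.28,3.4,0,0,4,0.42,3.4,0,0,4,0.45,3.4,0,0,4,0.45,3.4,0,0,4,0.45,3.4,0,0,4,0.45,3.4,0,0,4,0.45]'

```text
t: 8.35
eef_pos: [0.4797, -0.2265, 0.1183]
ee_rot: [0.797, 0.604, 0.0, 0.0]
force: [0.1, -0.1, -0.7]
grip_width: 0.398
grasp_force: 0.0
```

Run:
```python
from h import *
rel([.478,-.2255,.040],np.radians(164.3-90));print(ctrl.observe()['grip_width']*8.5)
```

```text
t 8.35 pos [ 0.4797 -0.2265  0.1183] yaw 74.31 tilt [-0.     0.001 -1.   ] q6 1.28 F [ 0.1 -0.1 -0.7]
shift cm [ 0.05 -0.2   7.83] turn 0.0
3.3804681686249967
```

>>> move_arm --steps '[3.4,0,-0.2,3,0,3.4,0,-0.2,5,0,3.4,0,-0.2,6.5,0,3.4,0,-0.2,7.6,0,3.4,0,-0.2,7.7,0,2,0,-0.2,7.7,0,0.3,0,-0.2,7.7,0,0.3,0,-0.2,7.7,0]' --force 40

```text
t: 9.15
eef_pos: [0.4783, -0.2263, 0.0418]
ee_rot: [0.797, 0.604, 0.0, 0.001]
force: [-0.8, -0.7, 0.1]
grip_width: 0.072
grasp_force: 38.5
```

>>> move_arm --steps '[0.3,0,0,0,0,0.3,0,0,0,0,0.3,0,0,0,0,0.3,0,0,0,0,0.3,0,0,0,0,0.3,0,0,0,0,0.3,0,0,0,0,0.3,0,0,0,0]'

```text
t: 9.95
eef_pos: [0.478, -0.2262, 0.0411]
ee_rot: [0.797, 0.604, 0.0, 0.001]
force: [2.0, -1.5, 2.8]
grip_width: 0.073
grasp_force: 38.7
```

Run:
```python
from h import *
y=np.radians(164.3)
rel([.478+.023*np.cos(y),-.2255+.023*np.sin(y),.040],np.radians(164.3-90));s=ctrl.observe();print(s['grip_width']*8.5,s['grasp_force'])
```

```text
t 9.95 pos [ 0.478  -0.2262  0.0411] yaw 74.27 tilt [-0.001  0.001 -1.   ] q6 1.28 F [ 2.  -1.5  2.8]
shift cm [ 0.07 -2.32  0.1 ] turn -0.001
0.6204920265701274 38.70358809828758
```

>>> move_arm --steps '[0.3,0,-0.3,0,0,0.3,0,-0.6,0,0,0.3,0,-0.9,0,0,0.3,0,-1.2,0,0,0.3,0,-1.5,0,0,0.3,0,-1.8,0,0,0.3,0,-2.0,0,0,0.3,0,-2.1,0,0]'

```text
t: 10.75
eef_pos: [0.4572, -0.2199, 0.0407]
ee_rot: [0.797, 0.604, 0.0, 0.0]
force: [3.0, -2.4, 1.4]
grip_width: 0.077
grasp_force: 38.6
```

>>> move_arm --steps '[0.3,0,-0.1,0,0,0.3,0,-0.15,0,0,0.3,0,-0.2,0,0,0.3,0,-0.2,0,0,0.3,0,-0.2,0,0,0.3,0,-0.2,0,0,0.3,0,-0.2,0,0,0.3,0,-0.2,0,0]'

```text
t: 11.55
eef_pos: [0.4562, -0.2198, 0.0411]
ee_rot: [0.797, 0.604, 0.001, 0.001]
force: [4.7, -1.8, -0.0]
grip_width: 0.077
grasp_force: 38.5
```

Run:
```python
from h import *
rel([.478,-.2262,.1],np.radians(164.3));s=ctrl.observe();print(s['grip_width']*8.5,s['grasp_force'])
```

```text
t 11.55 pos [ 0.4562 -0.2198  0.0411] yaw 74.29 tilt [ 0.     0.002 -1.   ] q6 1.27 F [ 4.7 -1.8 -0. ]
shift cm [-0.02  2.28 -5.89] turn -1.571
0.6504853494102917 38.47801811993122
```

>>> move_arm --steps '[0.3,0,-0.1,0,0,0.3,0,-0.2,0,0,0.3,0,-0.3,0,0,0.3,0,-0.3,0,0,0.3,0,-0.3,0,0,0.3,0,-0.3,0,0,0.3,0,-0.3,0,0,0.3,0,-0.3,0,0]'

```text
t: 12.35
eef_pos: [0.4558, -0.2203, 0.0418]
ee_rot: [0.797, 0.604, 0.002, 0.003]
force: [8.1, -3.5, -2.5]
grip_width: 0.073
grasp_force: 38.3
```

The stop has been reached. I'll release and rise.

>>> move_arm --steps '[1.5,0,0.2,0,0,3.4,0,0.2,0,0,3.4,0,0.2,0,0,3.4,0,0.2,-4,0,3.4,0,0.2,-8,0,3.4,0,3,-9,-0.15,3.4,0,6,-9,-0.3,3.4,0,8,-9,-0.45]'

```text
t: 13.15
eef_pos: [0.5304, -0.2406, 0.1313]
ee_rot: [0.64, 0.768, -0.0, 0.0]
force: [-0.0, 0.7, 0.7]
grip_width: 0.397
grasp_force: 0.0
```

Run:
```python
from h import *
rel([.5555,-.2477,.14],np.radians(164.3))
```

```text
t 13.15 pos [ 0.5304 -0.2406  0.1313] yaw 100.42 tilt [-0.  0. -1.] q6 0.85 F [-0.   0.7  0.7]
shift cm [-1.15  2.34 -0.87] turn -1.115
```

>>> move_arm --steps '[3.4,-1.1,2.3,-2,-0.14,3.4,-1.1,2.3,-2,-0.28,3.4,-1.1,2.3,-2,-0.42,3.4,-1.1,2.3,-2,-0.56,3.4,-1.1,2.3,-2,-0.7,3.4,-1.1,2.3,-2,-0.84,3.4,-1.1,2.3,-2,-0.98,3.4,-1.1,2.3,-2,-1.11]'

```text
t: 13.95
eef_pos: [0.5524, -0.2464, 0.1497]
ee_rot: [0.139, 0.99, 0.001, -0.002]
force: [0.3, 0.7, -0.4]
grip_width: 0.397
grasp_force: 0.0
```

>>> move_arm --steps '[3.4,0,0,0,0,3.4,0,0,0,0,3.4,0,0,0,0,3.4,0,0,0,0,3.4,0,0,0,0,3.4,0,0,0,0,3.4,0,0,0,0,3.4,0,0,0,0]'

```text
t: 14.75
eef_pos: [0.554, -0.2473, 0.1508]
ee_rot: [0.142, 0.99, -0.0, 0.0]
force: [-0.1, 0.4, -0.1]
grip_width: 0.395
grasp_force: 0.0
```

Run:
```python
from h import *
a,p=snap('wrist','w5.png'); y0=30
meas(a,p,(150,60,360,290))
rel([.5555,-.2477,.0772],np.radians(164.3))
```

```text
green [ 0.5261 -0.2387  0.055 ] blue ctr [ 0.5527 -0.2464  0.055 ] sides [np.float64(0.0671), np.float64(0.0599), np.float64(0.0671), np.float64(0.0649)]
lock yaw(ctr-green) -16.1 edges [np.float64(161.7), np.float64(73.7)] dist 0.0277
pointer px [256.96385542 198.98795181] 83 W [ 0.5465 -0.2447  0.0765] yaw ctr->W 165.0 line 164.2 r 0.0063
t 14.8 pos [ 0.554  -0.2472  0.1508] yaw 163.65 tilt [-0.  0. -1.] q6 -0.24 F [ 0.1 -0.1  0.3]
shift cm [-0.16 -0.    7.36] turn -0.011
```

View pics/w5.png

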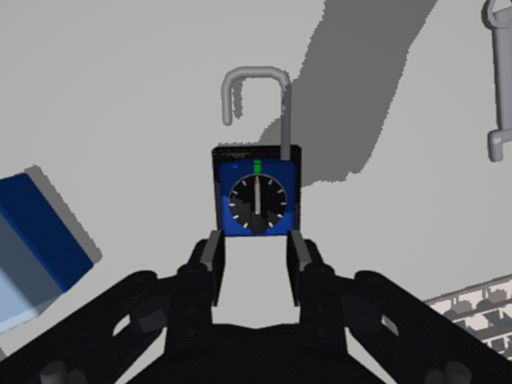

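The shackle is out, with its short leg free at (228,120), and the pointer is still on the green mark. I'll descend and grip the bar.

>>> move_arm --steps '[3.4,-0.15,0,3,-0.01,3.4,-0.15,0,5,-0.01,3.4,-0.15,0,6.5,-0.01,3.4,-0.15,0,7.2,-0.01,3.4,-0.15,0,7.3,-0.01,2,-0.15,0,7.3,-0.01,0,-0.15,0,7.3,-0.01,0,-0.15,0,7.3,-0.01]' --force 90

```text
t: 15.6
eef_pos: [0.5567, -0.2475, 0.0791]
ee_rot: [0.137, 0.991, 0.0, 0.001]
force: [1.7, 3.2, 2.0]
grip_width: 0.108
grasp_force: 89.9
```

>>> move_arm --steps '[0,0,0,0,0,0,0,0,0,0,0,0,0,0,0,0,0,0,-0.3,0,0,0,0,-1,0,0,0,0,-2,0,0,0,0,-3,0,0,0,0,-4,0]'

```text
t: 16.4
eef_pos: [0.5542, -0.2476, 0.1183]
ee_rot: [0.137, 0.991, -0.0, -0.001]
force: [0.1, 0.2, -5.6]
grip_width: 0.103
grasp_force: 89.1
```

>>> move_arm --steps '[0,0,0,-1.5,0,0,0,0,-3,0,0,0,0,-4.5,0,0,0,0,-6,0,0,0,0,-7.5,0,0,0,0,-8.4,0,0,0,0,-8.4,0,0,0,0,-8.4,0]'

```text
t: 17.2
eef_pos: [0.5553, -0.2476, 0.2017]
ee_rot: [0.137, 0.991, 0.0, -0.0]
force: [-0.2, 0.3, -5.2]
grip_width: 0.109
grasp_force: 89.1
```

Run:
```python
from h import *
p=ctrl.camera_params('top')
# two-view check of hasp height/pos
print(ray(p,184,226.7,.095),ray(p,184,226.7,.085))
q=ctrl.camera_params('scene');print(proj(q,[.525,.2,.095]))
rel([.5255,.2,.198],np.radians(164.3));s=ctrl.observe();print(s['grip_width']*8.5,s['grasp_force'],s['joint_positions'])
a,_=snap('scene','s2.png');b,_=snap('wrist')
cv2.imwrite('pics/chk.png',np.hstack([cv2.resize(a[100:260,180:420],(480,320),interpolation=cv2.INTER_CUBIC),cv2.resize(b[30:350,90:410],(320,320))])[:,:,::-1])
```

```text
[0.52480544 0.19943598 0.095     ] [0.52512653 0.20102405 0.085     ]
(np.float64(332.73292633811405), np.float64(183.84640251483944))
t 17.2 pos [ 0.5553 -0.2476  0.2017] yaw 164.23 tilt [ 0.  0. -1.] q6 -0.25 F [-0.2  0.3 -5.2]
shift cm [15.03 42.26  0.37] turn -0.001
0.9262923490272654 89.13851737976074 [-5.25650622e-01  2.71986528e-01 -1.26022545e-01  1.17297830e+00
 -2.21789393e-05 -2.50374470e-01]
```

View pics/chk.png

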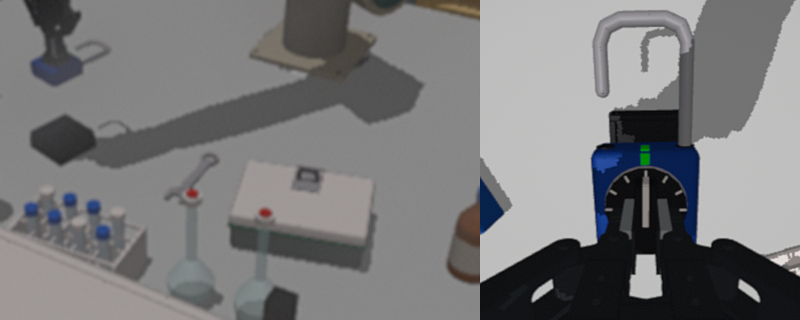

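The lock is lifted level and open, and the shackle is out. The predicted hasp position matches the scene view at (333,184). Next I'll carry the lock across gently.

>>> move_arm --steps '[0,0.5,1.4,0,0,0,1.5,4.2,0,0,0,2.7,7.5,0,0,0,3.9,11,0,0,0,5.1,14.3,0,0,0,6.3,17.7,0,0,0,7.5,21,0,0,0,8.7,24.4,0,0]'

```text
t: 18.1
eef_pos: [0.5367, 0.013, 0.2011]
ee_rot: [0.137, 0.991, 0.0, -0.001]
force: [1.1, 0.9, -6.0]
grip_width: 0.108
grasp_force: 89.1
```

>>> move_arm --steps '[0,1.2,3.4,0,0,0,2.4,6.8,0,0,0,3.6,10.2,0,0,0,4.8,13.5,0,0,0,5.6,16,0,0,0,6.1,17.4,0,0,0,6.3,17.9,0,0,0,6.3,17.9,0,0]'

```text
t: 18.9
eef_pos: [0.5256, 0.2003, 0.2014]
ee_rot: [0.137, 0.991, -0.0, -0.0]
force: [0.6, -0.9, -3.7]
grip_width: 0.111
grasp_force: 89.2
```

Run:
```python
from h import *
rel([.525,.2,.2],np.radians(164.3));s=ctrl.observe();print(s['grip_width']*8.5,s['grasp_force'],s['joint_vel'].round(3))
a,_=snap('scene');b,_=snap('wrist')
cv2.imwrite('pics/chk2.png',np.hstack([cv2.resize(a[100:260,220:460],(480,320),interpolation=cv2.INTER_CUBIC),cv2.resize(b[30:350,90:410],(320,320))])[:,:,::-1])
```

```text
t 18.9 pos [0.5256 0.2003 0.2014] yaw 164.27 tilt [ 0.001 -0.001 -1.   ] q6 0.52 F [ 0.6 -0.9 -3.7]
shift cm [ 0.05 -0.04  0.14] turn -0.0
0.9446698848657386 89.16580438613892 [-0.028 -0.004 -0.002  0.001 -0.011 -0.007]
```

View pics/chk2.png

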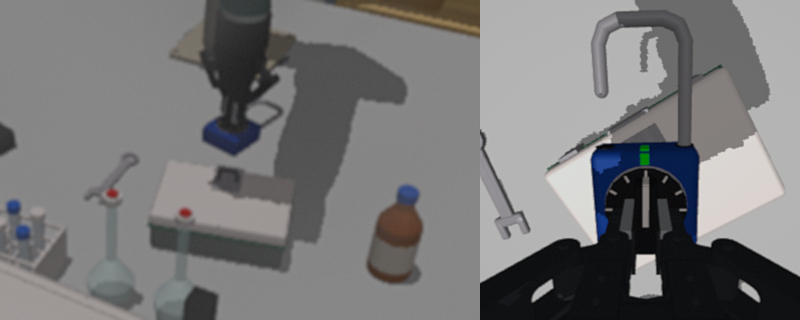

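The open lock hangs level over the hasp, clear of the case. I'll let it settle, then hand in.

>>> move_arm --steps '[0,0,0,0,0,0,0,0,0,0,0,0,0,0,0,0,0,0,0,0,0,0,0,0,0,0,0,0,0,0,0,0,0,0,0,0,0,0,0,0]'

```text
t: 19.8
eef_pos: [0.526, 0.2003, 0.2018]
ee_rot: [0.137, 0.991, 0.0, 0.0]
force: [0.2, 0.1, -4.2]
grip_width: 0.103
grasp_force: 89.2
```

```bash
python3 -c "
from station import ctrl
print(ctrl.observe()['joint_vel'].round(3));print(ctrl.close_job())"
```

```text
[ 0.    -0.001  0.001  0.001  0.    -0.001]
the job is handed in; nothing more can be done
None
```

I handed the job in at about 20 s with the lock open, level and still in the gripper, about 5 cm above the hasp loop and by my measurements centred on it; the hand-in gave no verdict.

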